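# Seat the risen letter and finger-tighten the quoin

## Task

In the printing frame on the thick steel plate one wood letter of the line has risen: with the fingertips gently press it straight down until it is fully home, level with its neighbours. Only then push the loose pale wedge (the left one of the two in the frame) to the right along the slanted stick until it stops, finger-tight, and draw the hand clear. Lift nothing, and leave the other letters, the tight wedge and the things lying round the plate alone.

Things in the scene. Friction and masses are not known exactly. Their poses are not given: they have to be found in the camera images.
- forme: fixed steel plate 222 x 345 x 30 mm with a dark steel frame (the chase, inner size 152 x 278 mm) on it. Origin under the plate, at bench height (z = 0); z up, x away from the robot at yaw 0, y to the left along the line of letters. Letters stand along x = 28 mm, 39.4 mm apart, with wooden spacers between (tops 46.5 mm above the bench); frame and wood all end below 49 mm
- channel (a point): a point on the plate (30 mm above the bench) in the open channel left of the loose wedge, midway between the near frame bar (inner face at x = -66 mm in the frame of forme) and the dark slanted sidestick (face at x = -26 mm + 0.0888 y). The channel is 43 mm wide or more here and empty from the wedge's left end to y = +135 mm: room for the closed fingers to go down
- letter_a: the risen letter: wood type block with a raised H on top, 42 mm (along the frame's x) x 26 mm (along y) x 25 mm high; origin at the centre of its underside. It slides only straight up and down, stands 6 to 9 mm above the other four at the start and takes about 5 N to push down, where it stays. Fully down, its top is 55 mm above the bench, level with the others
- letter_a_top (a point): centre of the printing face (top) of the risen letter
- loose_quoin: the loose wedge: pale boxwood quoin, 46 mm long (along the frame's y), 38 to 43 mm wide, 17 mm high, in the channel between near frame bar and sidestick; origin at the centre of its underside. Slides only along the frame's -y (to the right), takes about 1.5 N, stays where left; stops tight with its origin at y = +4 mm in the frame of forme; starts 18 to 30 mm left of that
- quoin_end (a point): centre of the loose wedge's wide left end face (upright, 43 mm wide, 17 mm high, looks along the frame's +y; this point is half-way up, 38.5 mm above the bench): push here towards the frame's -y
- tight_quoin: the other pale boxwood wedge, right of the loose one and already tight, fixed; origin at the centre of its underside, 17 mm high; leave it alone
- letter_b: another letter of the line, same size (42 x 26 x 25 mm), already fully down, its top 55 mm above the bench; origin at the centre of its underside; which of the five places each letter has varies; leave it alone
- letter_c: another letter of the line, same size (42 x 26 x 25 mm), already fully down, its top 55 mm above the bench; origin at the centre of its underside; which of the five places each letter has varies; leave it alone
- letter_d: another letter of the line, same size (42 x 26 x 25 mm), already fully down, its top 55 mm above the bench; origin at the centre of its underside; which of the five places each letter has varies; leave it alone
- letter_e: another letter of the line, same size (42 x 26 x 25 mm), already fully down, its top 55 mm above the bench; origin at the centre of its underside; which of the five places each letter has varies; leave it alone
- loupe: black round stand loupe, 48 mm across, 43 mm high, right of the plate; loose on the bench; leave it alone
- tweezers: steel type tweezers lying flat, 116 mm long, right of the plate; loose on the bench; leave it alone
- quoin_key: steel T-handled quoin key lying flat, 111 x 61 x 12 mm, left of the plate; loose on the bench; leave it alone
- spare_letter: dark wooden block, 53 x 39 x 23 mm, lying left of the plate, not in the line; loose on the bench; leave it alone
- spare_quoin: grey steel wedge block, 39 x 31 x 17 mm, lying left of the plate, not in the frame; loose on the bench; leave it alone
- pencil: yellow pencil lying flat, right of the plate; loose on the bench; leave it alone

How it is judged:
By the outcome, as a careful person would: the job done as asked, in the order asked, and still so for the second after the job is handed in, with the robot touching nothing.
It also fails if it takes over 40 s, if anything falls off the work surface, if the arm or the gripper's body presses on something with over 40 N, if the wrist force passes 120 N, or if a joint passes its speed limit or range.

## Robot

A 6-joint arm with a two-finger parallel gripper is mounted at the origin on a cart in front of the work surface, level with it; the furniture and walls round the work are solid. World frame = base frame: x ahead of the robot, y to its left, z up, the work surface at z = 0. Lengths are in mm, angles in degrees, forces in N, time in s.
With the tool pointing down it reaches from about 250 to 725 mm from the base axis. Payload 4 kg.
Tool frame: the origin (TCP) lies at the very end of the fingers, on their centre line; the grasp point (between the pads) lies 19 mm behind it; z points along the fingers, y is the line along which they close (so a half turn about z gives the same grasp; the last joint's range is limited). The gripper opens to 85 mm and grips with 20 to 120 N. Pads are 22 mm wide; open, the fingers measure 114 mm over their backs; the gripper's body (76 mm by 85 mm) begins 54 mm behind the grasp point. The pads swing forward as they close: fully open they stand 13 mm farther back than shut.
Start: joints at [72.536, 13.785, 0.286, 76.501, 0, 90], TCP at [150.049, 476.954, 231.306] pointing down, gripper open.
Joint ranges: [-155.79, 155.79], [-60.16, 107.12], [-62.33, 73.08], [-114, 123.19], [-81.49, 82.49], [-180, 180]. Speed limits (degrees/s): [159.86, 159.86, 180, 180, 180, 180].

## Interface

Orientations are given as [roll, pitch, yaw] about the fixed x, y, z axes, in that order (R = Rz(yaw) Ry(pitch) Rx(roll)).
In Python, from rig import observe, snapshot, camera_params, hand_in, search_frame gives the robot as it stands.
- The arm moves only by the tool arm_command, never from a script. Its argument "series" is a list of rows, each a list of 5 numbers: the shift along the tool's x, y, z in cm, then the turn about the tool's z in degrees, then the gripper command: -1 is shut, 1 is fully open, values between are in proportion. In form: [[dx, dy, dz, yaw, fingers], ...]. A call has 1 to 20 rows; each row is the pose to reach, as a shift and turn from the pose commanded when the call began, along the tool's axes at that moment; what a row does not reach only later rows make up. A row lasts 1/12 s, in which the tool goes at most 41.7 mm and 7.16 degrees, less where a joint would pass 70% of its speed; a pose out of reach is approached as far as the arm can. A call with a gripper value outside its range is refused whole. The fingers move at their own pace and stop on an object; "newtons" is the grip in N (left out, the last holds). Time passes only in rows, so rows that repeat a pose let the fingers close. It gives the time, the measured TCP pose, the force, the opening and the grip force at its end, in the units of the state.
- observe(): the state, without advancing time (a new reading comes with each control period).
- snapshot(name): name is "scene" or "side" or "wrist"; returns (picture, depth): 420x560x3 uint8, red, green, blue; 420x560 float32, mm along the optical axis (not along the pixel's ray), 0 where there is no reading.
- camera_params(name): a dict with "fx", "fy", "cx", "cy" (pixels), "rvec" (rotation vector, rad) and "tvec" (3), from world to camera coordinates, as OpenCV has them; the wrist camera has in their place "tool_from_camera" (4x4, takes a point from camera to tool coordinates, whose origin is the TCP and whose axes are the flange's). Camera axes: x right, y down, z forward; pixel columns grow to the right and rows downward; lengths in mm; the calibration is good to about 2 mm. The wrist camera is an equidistant fisheye: a pixel r from the principal point sees the ray r / f radians off the axis. A picture is of the moment at which its call begins: read the wrist's pose just before it. camera_params takes no time and is no camera call.
- hand_in(): hands the job in; it is judged then, once.
Trained networks look in the newest picture that a camera, given by its name, has taken for a name from the list of things; names that differ only in an ending like _2 or _b are one class to them, and where a whole thing is asked for, a point or a joint stands for the part that bears it (a point fixed in the world has none). Each returns a list of dicts, best first, with "confidence" (0 to 1); they miss things now and then, are a little off and sometimes report something else, mostly with a low value. They report only what shows in the picture. A call takes as long as a camera call.
- search_frame(label, camera): "xy" ([column, row] in pixels, amid what is visible of it).
The state is a dict: "time": time; "qpos": joint angles; "joint_vel": joint speeds; "joint_torque": joint torques, N m; "tool_pos": TCP position; "tcp_rot": TCP orientation; "wrist_force": force on the tool from outside, world axes, zero at the start; "ft_torque": the same for the moment, N m; "opening": opening from 0.0 (shut) to 1.0 (fully open); "finger_force": force on a finger pad.
Only numpy, scipy, OpenCV 4.12 (cv2) and the standard library are available. Lean on these libraries where they do the work, as an engineer would, in place of code of your own. Each camera call takes 0.05 s, during which the arm holds its last target. There are 200 camera calls.

## Working session

There is one attempt and no reset: what is moved stays moved. The work goes in short steps, Python scripts to look and compute and a tool call to move; the robot and the scene stay as the last step left them, time stands still between calls to the robot, and variables do not carry over. Pictures are saved under pics/ and viewed, at most 10 in all, crops included, and the job is handed in when it is done.

Besides the shell and the picture viewer there is one more tool, called after "Request:" in YAML: its name, and indented under it one key for each argument. arm_command: Moves the arm, as the interface text tells. Its arguments: {"type":"object","properties":{"series":{"type":"array","items":{"type":"array","items":{"type":"number"}}},"newtons":{"type":"number"}},"required":["series"]}

```bash
mkdir -p pics
cat > h.py <<'E'
import numpy as np, cv2
from scipy.spatial.transform import Rotation as R
from rig import *
def P(name,uv,depth=None,z=None,st=None):
    c=camera_params(name); u,v=uv
    if 'rvec' in c:
        M=cv2.Rodrigues(np.array(c['rvec'],float))[0]; t=np.array(c['tvec'],float).ravel()
        d=np.array([(u-c['cx'])/c['fx'],(v-c['cy'])/c['fy'],1.]); o=-M.T@t; d=M.T@d
    else:
        a=(u-c['cx'])/c['fx'];b=(v-c['cy'])/c['fy'];r=np.hypot(a,b)
        d=np.array([a/r*np.tan(r),b/r*np.tan(r),1.]); T=np.array(c['tool_from_camera'])
        Q=R.from_euler('xyz',st['tcp_rot'],degrees=True).as_matrix()
        o=Q@T[:3,3]+st['tool_pos']; d=Q@T[:3,:3]@d
    s=depth if z is None else (z-o[2])/d[2]
    return o+s*d
def save(n,p): cv2.imwrite('pics/'+n+'.png',p[:,:,::-1])
E
python3 - <<'E'
from h import *
print(observe())
for n in ['scene','side','wrist']:
    st=observe(); p,d=snapshot(n); save(n+'0',p); np.save(n+'_d.npy',d)
    for l in ['letter_a','letter_a_top','loose_quoin','quoin_end','tight_quoin','channel','forme']:
        for r in search_frame(l,n)[:5]:
            u,v=r['xy']; dd=d[int(v),int(u)]
            print(n,l,np.round(r['xy']),round(r['confidence'],2),np.round(P(n,(u,v),depth=dd,st=st),1))
E
```

```text
{'time': 0.0, 'qpos': array([7.25366198e+01, 1.38305308e+01, 2.12981617e-01, 7.65015675e+01,
       2.75634306e-04, 8.99987347e+01]), 'joint_vel': array([ 0.11848158,  0.07877304, -0.04981666, -0.05159186, -0.02972503,
        0.04230092]), 'joint_torque': array([ 3.89556917e-04, -3.72321939e+01,  2.52405596e+01,  1.70991820e-02,
        5.65874200e-05,  4.21490384e-06]), 'tool_pos': array([149.85543903, 476.34695985, 230.42261835]), 'tcp_rot': array([-1.79880883e+02, -2.78264276e-04,  1.62537885e+02]), 'wrist_force': array([ 0.91602901,  0.44186123, -0.53721195]), 'ft_torque': array([ 0.03792179,  0.01958189, -0.00269877]), 'finger_force': 0.0, 'opening': 0.9985082474460076}
scene letter_a [264. 200.] 0.64 [546.8  80.8  51.4]
scene letter_a [299. 244.] 0.63 [559.2 -83.5  58.2]
scene letter_a [281. 346.] 0.61 [ 422.9 -257.8    1.1]
scene letter_a [273. 211.] 0.58 [553.7  41.5  49. ]
scene letter_a [286. 234.] 0.55 [548.1 -39.7  52.1]
scene letter_a_top [296. 244.] 0.73 [552.2 -82.5  59.9]
scene loose_quoin [250. 228.] 0.77 [479.1  21.7  43.5]
scene quoin_end [249. 226.] 0.85 [479.5  
[... 346 characters left out ...]
4.] 0.49 [552.9  71.7  57. ]
side letter_a [274. 222.] 0.47 [551.3  29.1  50.8]
side letter_a_top [280. 242.] 0.68 [556.7 -86.1  50.6]
side letter_a_top [268. 196.] 0.42 [559.8 287.9  17.7]
side loose_quoin [269. 243.] 0.73 [527.2 -83.2  47.6]
side loose_quoin [247. 226.] 0.69 [477.1  22.5  46.8]
side quoin_end [248. 225.] 0.7 [479.9  20.6  50.1]
side tight_quoin [252. 246.] 0.65 [482.9 -90.4  45.6]
side channel [268. 242.] 0.82 [525.  -78.6  46.7]
side forme [268. 244.] 0.84 [523.4 -87.8  48.7]
side forme [281. 241.] 0.64 [558.6 -89.3  55.6]
wrist letter_a [112. 406.] 0.66 [435.8  77.6  30.3]
wrist channel [113. 406.] 0.65 [436.1  78.8  30.3]
wrist forme [117. 402.] 0.65 [425.8  95.   29.6]
```

View pics/scene0.png

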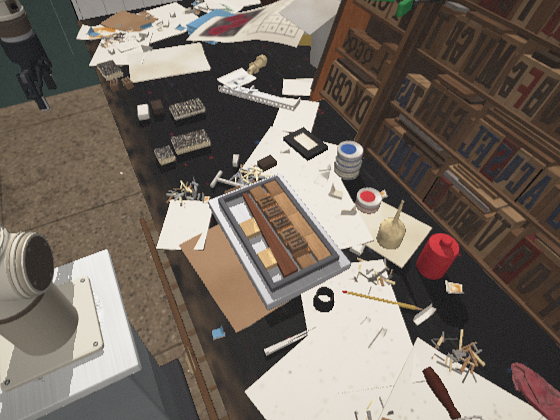

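Run:
```python
from h import *
c=camera_params('wrist'); print(c); print(camera_params('scene'))
st=observe()
Q=R.from_euler('xyz',st['tcp_rot'],degrees=True).as_matrix()
print(Q.T@(np.array([480,-20,230])-st['tool_pos']))
```

```text
{'fx': 325.19226210127806, 'fy': 325.19226210127806, 'cx': 276.4369911229451, 'cy': 212.29461755589213, 'tool_from_camera': array([[-7.82581659e-04, -9.59285290e-01, -2.82437817e-01,
         7.26403557e+01],
       [ 9.99998919e-01, -3.99109795e-04, -1.41525190e-03,
         1.00590872e+00],
       [ 1.24490663e-03, -2.82438619e-01,  9.59284565e-01,
        -1.42309153e+02],
       [ 0.00000000e+00,  0.00000000e+00,  0.00000000e+00,
         1.00000000e+00]])}
{'fx': 390.7853480621942, 'fy': 390.7853480621942, 'cx': 277.62448235691727, 'cy': 204.99897520980028, 'rvec': array([ 2.37370265, -0.56785922,  0.20892784]), 'tvec': array([-485.97343228,  264.16889712,  838.06831907])}
[-463.88372022 -375.02700008    1.30766206]
```

Request:
arm_command:
  series:
    - [-3,-2.3,0,-1,-1]
    - [-6,-4.6,0,-2,-1]
    - [-9,-6.9,0,-3,-1]
    - [-12,-9.2,0,-4,-1]
    - [-15,-11.5,0,-5,-1]
    - [-18,-13.8,0,-6,-1]
    - [-21,-16.1,0,-7,-1]
    - [-24,-18.4,0,-8,-1]
    - [-27,-20.7,0,-9,-1]
    - [-30,-23,0,-10,-1]
    - [-33,-25.2,0,-11,-1]
    - [-36,-27.5,0,-13,-1]
    - [-39,-29.8,0,-15,-1]
    - [-42,-32.1,0,-17,-1]
    - [-45,-34.4,0,-17.5,-1]
    - [-48,-36.8,0,-17.5,-1]
    - [-48,-36.8,0,-17.5,-1]
    - [-48,-36.8,0,-17.5,-1]
  newtons: 30

```text
time: 2.7
tool_pos: [498.1, -19.8, 230.8]
tcp_rot: [180.0, -0.0, 179.8]
wrist_force: [-0.1, 0.8, 0.2]
opening: -0.004
finger_force: 0.0
```

Run:
```python
from h import *
st=observe(); print(st['time'],st['tool_pos'],st['tcp_rot'],st['opening'],st['wrist_force'])
p,d=snapshot('wrist'); save('w1',p); np.save('w1_d.npy',d); np.save('w1_st.npy',st,allow_pickle=True)
for l in ['letter_a','letter_a_top','loose_quoin','quoin_end','tight_quoin','channel','forme']:
    for r in search_frame(l,'wrist')[:6]:
        u,v=r['xy']; dd=d[int(v),int(u)]
        print(l,np.round(r['xy']),round(r['confidence'],2),np.round(P('wrist',(u,v),depth=dd,st=st),1))
```

```text
2.7 [498.05020978 -19.80088323 230.75129209] [ 1.79986502e+02 -4.71219857e-02  1.79812955e+02] -0.004232864283276265 [-0.11505692  0.81527047  0.17462578]
letter_a [225. 248.] 0.95 [555.4 -73.1  61.5]
letter_a [367. 237.] 0.9 [547.3  78.4  53.3]
letter_a [296. 239.] 0.8 [549.2   1.4  53.5]
letter_a [332. 239.] 0.73 [549.8  40.   51.8]
letter_a [258. 239.] 0.67 [549.3 -39.   52.9]
letter_a [ 90. 129.] 0.56 [ 424.5 -250.     8.5]
letter_a_top [225. 248.] 0.63 [557.  -73.4  60.1]
letter_a_top [460. 280.] 0.41 [624.8 231.1  24.8]
loose_quoin [321. 175.] 0.73 [482.   26.4  46.8]
quoin_end [320. 174.] 0.75 [481.1  26.1  45.9]
quoin_end [333. 237.] 0.61 [547.7  41.   53.1]
tight_quoin [501. 227.] 0.28 [553.4 292.   16.7]
channel [296. 198.] 0.89 [506.3   1.1  45.6]
channel [502. 229.] 0.5 [555.7 295.9  17. ]
forme [297. 192.] 0.59 [502.1   2.6  37.1]
forme [498. 229.] 0.26 [555.4 286.5  16.8]
```

View pics/w1.png

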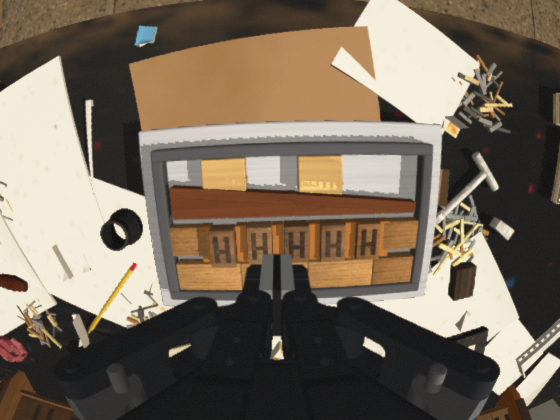

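Run:
```python
from h import *
st=np.load('w1_st.npy',allow_pickle=True).item(); d=np.load('w1_d.npy')
c=camera_params('wrist'); v,u=np.mgrid[:420,:560]
a=(u-c['cx'])/c['fx'];b=(v-c['cy'])/c['fy'];r=np.hypot(a,b)+1e-9;k=np.tan(r)/r
X=np.stack([a*k*d,b*k*d,d],-1); T=np.array(c['tool_from_camera'])
Q=R.from_euler('xyz',st['tcp_rot'],degrees=True).as_matrix()
W=(X@T[:3,:3].T+T[:3,3])@Q.T+st['tool_pos']
np.save('W.npy',W)
m=((W[...,2]>22)&(W[...,2]<70)&(d>0)&(v<310)).astype(np.uint8)
n,lab,s,cen=cv2.connectedComponentsWithStats(m)
i=1+np.argmax(s[1:,4]); pts=W[lab==i]
print(s[i],cv2.minAreaRect(pts[:,:2].astype(np.float32)))
for vs,n in [((130,'top')),]: pass
# near plate edge line: for columns, first row with mask
e=np.array([W[np.argmax(lab[:,x]==i),x] for x in range(160,425,5)]); print('near edge',np.polyfit(e[:,1],e[:,0],1),e[::8].round(1))
for x in (180,222,260,296,332,368): print(x,[W[y,x].round(1).tolist() for y in (235,242,250)])
for y in (163,175,187): print(y,[(x,*W[y,x].round(0).astype(int).tolist()) for x in range(330,352,2)])
print([(x,*W[245,x].round(0).astype(int).tolist()) for x in range(196,250,3)])
print([(y,*W[y,222].round(0).astype(int).tolist()) for y in range(215,280,4)])
```

```text
[  138   120   304   187 48079] ((537.5209350585938, 1.325592041015625), (222.28550720214844, 344.6198425292969), 1.5186940431594849)
near edge [-2.68329466e-02  4.27328144e+02] [[ 431.4 -146.4   27.9]
 [ 430.6 -100.    29.6]
 [ 429.   -57.2   27.1]
 [ 427.4  -15.    28.4]
 [ 427.    27.2   27.5]
 [ 425.6   70.4   28.9]
 [ 424.2  117.2   27.6]]
180 [[547.3, -125.6, 46.5], [556.1, -126.9, 45.5], [565.8, -128.0, 45.4]]
222 [[541.6, -75.4, 61.1], [549.7, -76.0, 60.3], [558.4, -76.4, 61.1]]
260 [[544.6, -36.4, 52.7], [552.2, -36.6, 53.5], [561.3, -36.8, 53.7]]
296 [[544.8, 1.4, 52.4], [552.5, 1.5, 53.0], [561.8, 1.7, 52.9]]
332 [[544.9, 39.6, 53.4], [553.6, 40.4, 51.5], [562.6, 40.8, 52.3]]
368 [[545.7, 79.6, 52.7], [554.1, 80.6, 52.1], [563.1, 81.1, 53.2]]
163 [(330, 470, 36, 47), (332, 470, 38, 46), (334, 469, 40, 47), (336, 470, 42, 46), (338, 469, 44, 47), (340, 469, 46, 47), (342, 469, 48, 45), (344, 471, 54, 30), (346, 471, 56, 30), (348, 472, 58, 29), (350, 471, 60, 30)]
175 [(330, 482, 36, 46), (332, 482, 38, 47), (334, 482, 40, 45), (336, 482, 42, 46), (338, 482, 45, 46), (340, 
[... 378 characters left out ...]
 46), (202, 559, -101, 46), (205, 559, -98, 46), (208, 559, -94, 47), (211, 553, -88, 60), (214, 553, -85, 62), (217, 552, -81, 63), (220, 553, -78, 60), (223, 553, -75, 60), (226, 552, -72, 63), (229, 553, -69, 61), (232, 553, -66, 61), (235, 558, -64, 47), (238, 559, -61, 46), (241, 558, -58, 47), (244, 559, -54, 46), (247, 556, -51, 52)]
[(215, 525, -77, 46), (219, 534, -80, 30), (223, 539, -80, 30), (227, 538, -77, 47), (231, 537, -75, 61), (235, 542, -75, 61), (239, 546, -76, 60), (243, 550, -76, 61), (247, 555, -76, 62), (251, 559, -76, 62), (255, 564, -77, 60), (259, 569, -77, 61), (263, 573, -77, 62), (267, 579, -78, 60), (271, 591, -81, 46), (275, 595, -81, 47), (279, 601, -82, 46)]
```

Request:
arm_command:
  series:
    - [-2,-1.9,1,-0.9,-1]
    - [-4,-3.8,3,-1.7,-1]
    - [-6,-5.7,6,-1.7,-1]
    - [-6,-5.7,9,-1.7,-1]
    - [-6,-5.7,12,-1.7,-1]
    - [-6,-5.7,14,-1.7,-1]
    - [-6,-5.7,15,-1.7,-1]
    - [-6,-5.7,15,-1.7,-1]
    - [-6,-5.7,15,-1.7,-1]

```text
time: 3.85
tool_pos: [557.7, -74.7, 81.8]
tcp_rot: [-180.0, 0.0, -178.2]
wrist_force: [0.8, 0.1, -0.6]
opening: 0.001
finger_force: 0.0
```

Run:
```python
from h import *
st=observe(); print(st['tool_pos'],st['tcp_rot'],st['wrist_force'])
p,d=snapshot('side'); save('s1',cv2.resize(p[180:300,200:360],(800,600),interpolation=cv2.INTER_CUBIC))
```

```text
[557.71567913 -74.67343207  81.78436344] [-1.79998706e+02  7.20115446e-03 -1.78220128e+02] [ 0.7951078   0.08740523 -0.58020164]
```

View pics/s1.png

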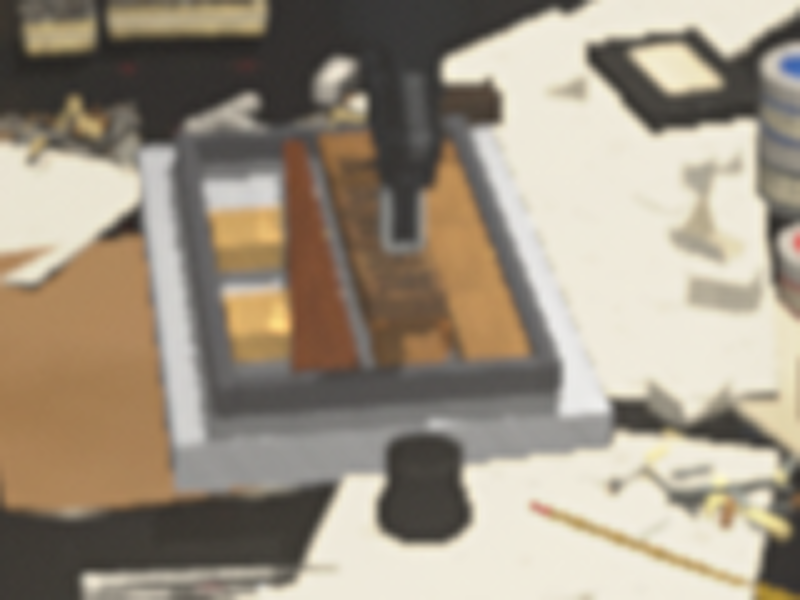

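Request:
arm_command:
  series:
    - [0,-0.2,0.5,0,-1]
    - [0,-0.2,1.0,0,-1]
    - [0,-0.2,1.4,0,-1]
    - [0,-0.2,1.6,0,-1]
    - [0,-0.2,1.8,0,-1]
    - [0,-0.2,2.0,0,-1]
    - [0,-0.2,2.1,0,-1]
    - [0,-0.2,2.2,0,-1]
    - [0,-0.2,2.2,0,-1]
    - [0,-0.2,2.2,0,-1]

```text
time: 4.73
tool_pos: [557.5, -77.1, 59.6]
tcp_rot: [-180.0, 0.0, -178.3]
wrist_force: [-2.1, -0.2, 4.5]
opening: -0.004
finger_force: 2.3
```

Contact with about 5 N; carry on to 55 mm.

Request:
arm_command:
  series:
    - [0,0,0.1,0,-1]
    - [0,0,0.2,0,-1]
    - [0,0,0.3,0,-1]
    - [0,0,0.36,0,-1]
    - [0,0,0.42,0,-1]
    - [0,0,0.46,0,-1]
    - [0,0,0.46,0,-1]
    - [0,0,0.46,0,-1]

```text
time: 5.4
tool_pos: [557.6, -77.1, 55.1]
tcp_rot: [-180.0, 0.0, -178.3]
wrist_force: [-3.1, 0.0, 7.9]
opening: -0.003
finger_force: 3.5
```

Request:
arm_command:
  series:
    - [0,0,0.03,0,-1]
    - [0,0,0.06,0,-1]
    - [0,0,0.06,0,-1]
    - [0,0,0.06,0,-1]

```text
time: 5.73
tool_pos: [557.6, -77.1, 55.0]
tcp_rot: [-180.0, 0.0, -178.3]
wrist_force: [-4.0, -0.2, 11.0]
opening: -0.0
finger_force: 5.2
```

Request:
arm_command:
  series:
    - [0,0,0.05,0,-1]
    - [0,0,0.08,0,-1]
    - [0,0,0.08,0,-1]
    - [0,0,0.08,0,-1]

```text
time: 6.07
tool_pos: [557.6, -77.1, 55.0]
tcp_rot: [-180.0, 0.0, -178.3]
wrist_force: [-5.3, 1.2, 14.7]
opening: -0.004
finger_force: 7.3
```

Request:
arm_command:
  series:
    - [0,0,-0.4,0,-1]
    - [0,0,-1.5,0,-1]
    - [0,0,-3,0,-1]
    - [0,0,-5,0,-1]
    - [1.4,3.4,-6,0,-1]
    - [2.8,6.8,-6,0,-1]
    - [4.2,10.2,-6,0,-1]
    - [5.7,13.6,-6,0,-1]
    - [7.1,16.9,-6,0,-1]
    - [7.1,16.9,-6,0,-1]
    - [7.1,16.9,-6,0,-1]

```text
time: 6.98
tool_pos: [481.2, 91.3, 113.6]
tcp_rot: [-180.0, 0.0, -178.0]
wrist_force: [0.9, -0.3, 1.6]
opening: -0.002
finger_force: 0.0
```

Run:
```python
from h import *
st=observe(); print(st['tool_pos'],st['tcp_rot'],st['wrist_force'])
p,d=snapshot('wrist'); save('w2',p)
print([search_frame(l,'wrist')[:2] for l in ('loose_quoin','quoin_end')])
for (u,v) in [(222,247)]: pass
c=camera_params('wrist'); v,u=np.mgrid[:420,:560]
a=(u-c['cx'])/c['fx'];b=(v-c['cy'])/c['fy'];r=np.hypot(a,b)+1e-9;k=np.tan(r)/r
X=np.stack([a*k*d,b*k*d,d],-1); T=np.array(c['tool_from_camera'])
Q=R.from_euler('xyz',st['tcp_rot'],degrees=True).as_matrix()
W=(X@T[:3,:3].T+T[:3,3])@Q.T+st['tool_pos']
f=lambda x,y:(lambda m:(m.sum(),np.median(W[m][:,2]) if m.any() else None))((abs(W[...,0]-x)<8)&(abs(W[...,1]-y)<8)&(W[...,2]<70)&(d>0))
for i in range(-2,3): print(i,f(555.5-i*1.03,1.7+39.4*i))
m=(abs(W[...,0]-482)<12)&(abs(W[...,2]-46)<3)&(abs(W[...,1]-30)<50)&(d>0); print(np.percentile(W[m][:,1],[1,50,99]))
```

```text
[481.15074534  91.33544689 113.56597287] [-1.79992338e+02  2.95807407e-02 -1.78030961e+02] [ 0.93155062 -0.27440572  1.64173527]
[[{'xy': [186.3, 222.0], 'confidence': 0.93}], [{'xy': [185.0, 225.5], 'confidence': 0.93}, {'xy': [183.9, 219.0], 'confidence': 0.58}]]
-2 (np.int64(217), np.float64(54.166906928256076))
-1 (np.int64(266), np.float64(54.11564535455604))
0 (np.int64(136), np.float64(53.764149458076645))
1 (np.int64(0), None)
2 (np.int64(0), None)
[ 3.86622571 27.35511946 49.0387774 ]
```

View pics/w2.png

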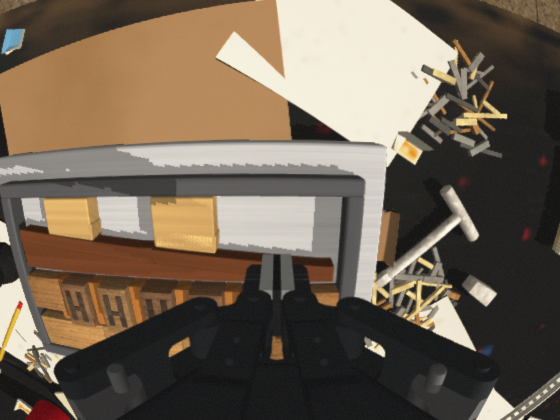

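The picture shows the letter (78,300) level with its neighbours (depth confirms) and the loose wedge's left end at (217,222), with the fingers over the open channel to its right.

Request:
arm_command:
  series:
    - [0,0,2,0,-1]
    - [0,0,4,0,-1]
    - [0,0,5.5,0,-1]
    - [0,0,6.7,0,-1]
    - [0,0,7.4,0,-1]
    - [0,0,7.8,0,-1]
    - [0,0,7.8,0,-1]
    - [0,0,7.8,0,-1]

```text
time: 7.8
tool_pos: [482.1, 89.3, 35.6]
tcp_rot: [180.0, 0.0, -178.3]
wrist_force: [0.8, 0.3, 0.0]
opening: 0.003
finger_force: 0.0
```

Request:
arm_command:
  series:
    - [0,-0.6,0,0,-1]
    - [0,-1.2,0,0,-1]
    - [0,-1.7,0,0,-1]
    - [0,-2.1,0,0,-1]
    - [0,-2.5,0,0,-1]
    - [0,-2.9,0,0,-1]
    - [0,-3.2,0,0,-1]
    - [0,-3.4,0,0,-1]
    - [0,-3.4,0,0,-1]
    - [0,-3.4,0,0,-1]

```text
time: 8.63
tool_pos: [482.3, 55.4, 35.3]
tcp_rot: [-180.0, -0.0, -178.3]
wrist_force: [-1.1, 0.8, 1.3]
opening: 0.002
finger_force: 0.8
```

Request:
arm_command:
  series:
    - [0,-0.3,0,0,-1]
    - [0,-0.6,0,0,-1]
    - [0,-0.9,0,0,-1]
    - [0,-1.2,0,0,-1]
    - [0,-1.4,0,0,-1]
    - [0,-1.6,0,0,-1]
    - [0,-1.6,0,0,-1]

```text
time: 9.22
tool_pos: [482.8, 39.5, 35.2]
tcp_rot: [180.0, -0.0, -178.3]
wrist_force: [-1.2, 2.0, 1.1]
opening: 0.003
finger_force: 1.7
```

```bash
cat > m.py <<'E'
from h import *
st=observe(); print(st['tool_pos'],st['wrist_force'])
p,d=snapshot('wrist'); save('w_last',p)
c=camera_params('wrist'); v,u=np.mgrid[:420,:560]
a=(u-c['cx'])/c['fx'];b=(v-c['cy'])/c['fy'];r=np.hypot(a,b)+1e-9;k=np.tan(r)/r
X=np.stack([a*k*d,b*k*d,d],-1); T=np.array(c['tool_from_camera'])
Q=R.from_euler('xyz',st['tcp_rot'],degrees=True).as_matrix()
W=(X@T[:3,:3].T+T[:3,3])@Q.T+st['tool_pos']
m=(abs(W[...,0]-478)<10)&(abs(W[...,2]-46)<3)&(abs(W[...,1]-10)<42)&(d>0); print(np.percentile(W[m][:,1],[1,50,99]))
for i in range(-2,3):
    q=(abs(W[...,0]-555.5+i*1.03)<8)&(abs(W[...,1]-1.7-39.4*i)<8)&(W[...,2]<70)&(d>0)
    if q.any(): print(i,q.sum(),np.median(W[q][:,2]))
E
python3 m.py
```

```text
[482.80541969  39.48075995  35.24164734] [-1.16467089  1.95971909  1.09742359]
[-17.88182575   6.71264538  49.10297687]
```

Request:
arm_command:
  series:
    - [0,-0.15,0,0,-1]
    - [0,-0.3,0,0,-1]
    - [0,-0.4,0,0,-1]
    - [0,-0.4,0,0,-1]

```text
time: 9.6
tool_pos: [482.8, 39.0, 35.4]
tcp_rot: [179.6, -0.0, -178.1]
wrist_force: [-2.7, 11.4, 2.4]
opening: 0.001
finger_force: 6.4
```

Request:
arm_command:
  series:
    - [0,0.2,0,0,-1]
    - [0,0.8,0,0,-1]
    - [0,1.8,0,0,-1]
    - [0,2.8,0,0,-1]
    - [0,2.8,0,0,-1]
    - [0,2.8,-2,0,-1]
    - [0,2.8,-5,0,-1]
    - [0,2.8,-8,0,-1]
    - [0,2.8,-11,0,-1]
    - [0,2.8,-14,0,-1]
    - [0,2.8,-16,0,-1]
    - [0,2.8,-16,0,-1]
    - [0,2.8,-16,0,-1]

```text
time: 10.68
tool_pos: [483.4, 63.8, 196.6]
tcp_rot: [-180.0, 0.2, -178.3]
wrist_force: [-0.5, -0.2, -0.5]
opening: -0.0
finger_force: 0.0
```

```bash
python3 m.py
```

```text
[483.43618662  63.78797339 196.64399043] [-0.50798352 -0.23675802 -0.4723916 ]
[-18.71468506   4.28908663  26.60694602]
-2 189 53.91599086838244
-1 208 53.98295148879616
0 227 54.05195071898987
1 79 53.828526272701936
2 10 53.251966984584996
```

View pics/w_last.png

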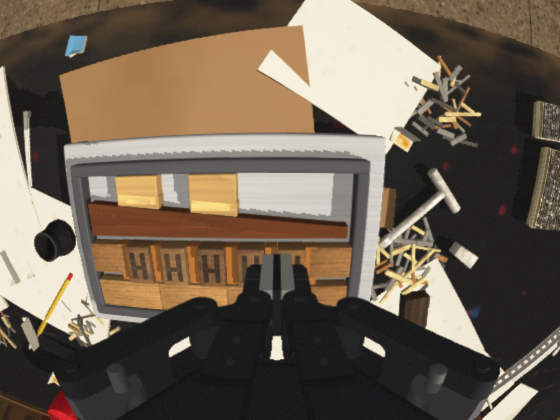

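The loose wedge, now at (213,193), runs from y = -19 to 26.6 mm, which is its tight position. The letter at (138,265) is level with its neighbours and the hand is clear.

```bash
python3 -c "
from rig import *
print(hand_in())"
```

```text
the job is handed in; nothing more can be done
None
```

The risen letter is pressed fully home and level with its neighbours, the loose wedge was then pushed right until it stopped tight, and the hand is clear; the job is handed in, at about 11 s of the 40 s allowed.

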